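Free the lap plate of the graver grinder for changing

ROBOT

A 6-joint arm with a two-finger parallel gripper is mounted at the origin on the work surface. World frame = base frame: x ahead of the robot, y to its left, z up, the work surface at z = 0. Lengths are in mm, angles in rad, forces in N, time in s.
With the tool pointing down it reaches from about 400 to 925 mm from the base axis. Payload 12.5 kg.
Tool frame: the origin (TCP) lies on the centre line of the jaws, within the pads' length; the fingertips stand 19 mm ahead of it and the grasp point (between the pads) is the TCP; z points along the fingers, y is the line along which they close (so a half turn about z gives the same grasp; the last joint's range is limited). The gripper opens to 95 mm and grips with 3 to 60 N. Pads are 20 mm wide; open, the fingers measure 119 mm over their backs; the gripper's body (75 mm by 180 mm) begins 59 mm behind the grasp point.
Start: joints at [1.023, 0.491, 1.559, -0, 1.092, -0.106], TCP at [267.215, 565.014, 233.661] pointing down, gripper open.
Joint ranges: [-3.1, 3.1], [-0.84, 2.19], [0.05, 2.79], [-1.13, 4.28], [0.06, 2.93], [-2.69, 2.69]. Speed limits (rad/s): [2.22, 2.22, 2.79, 3.14, 3.14, 3.14].

INTERFACE

Orientations are given as [roll, pitch, yaw] about the fixed x, y, z axes, in that order (R = Rz(yaw) Ry(pitch) Rx(roll)).
In Python, from cell import state, read_camera, job_done gives the robot as it stands.
- The arm moves only by the tool arm_command, never from a script. Its argument "deltas" is a list of rows, each an object of numbers: "dx", "dy", "dz": the shift along the world's x, y, z in m; "yaw": the turn about the world's z in degrees. In form: [{"dx": .., "dy": .., "dz": .., "yaw": ..}, ...]. A call has 1 to 20 rows; each row shifts and turns the commanded pose from where the row before left it; what a row does not reach is not made up. A row lasts 1/10 s, in which the tool goes at most 50 mm and 8.59 degrees, less where a joint would pass 70% of its speed; a pose out of reach is approached as far as the arm can. A call with a gripper value outside its range is refused whole. "gripper" is the finger opening in m, from 0 to 0.0951, set as the call begins (left out, the last holds). The fingers move at their own pace and stop on an object; the grip force is fixed at half the most. Time passes only in rows, so rows that do not move let the fingers close. It gives the time, the measured TCP pose, the force, the opening and the grip force at its end, in the units of the state.
- state(): the state, without advancing time (a new reading comes with each control period).
- read_camera(name): name is "scene" or "top" or "wrist"; returns a dict with "color" (420x560x3 uint8, red, green, blue), "range_z" (420x560 float32, mm along the optical axis (not along the pixel's ray), 0 where there is no reading), "fx", "fy", "cx", "cy" (pixels), "k1" (the pictures are not rectified: a ray, as slopes to the right and down, at radius r is drawn at 1 + k1 r^2 times it, then the intrinsics apply), "extrinsics" (4x4, takes a point from camera to world coordinates). Camera axes: x right, y up, looking along -z (the intrinsics and any distortion apply to the point x, -y, -z); pixel columns grow to the right and rows downward; lengths in mm; the calibration is good to about 2 mm. A picture is of the moment at which its call begins.
- job_done(): hands the job in; it is judged then, once.
The state is a dict: "t": time; "joints": joint angles; "qvel": joint speeds; "tau": joint torques, N m; "eef_pos": TCP position; "tcp_rot": TCP orientation; "ft_force": force on the tool from outside, world axes, zero at the start; "moment": the same for the moment, N m; "opening": opening from 0.0 (shut) to 1.0 (fully open); "grip_force": force on a finger pad.
Only numpy, scipy, OpenCV 4.12 (cv2) and the standard library are available. Lean on these libraries where they do the work, as an engineer would, in place of code of your own. Each camera call takes 0.05 s, during which the arm holds its last target. There are 200 camera calls.

TASK

The lap plate of the graver grinder is due for changing. Press the grinder's flush top door inward at its ribbed free edge until the catch lets it swing open, then unscrew the black knurled clamp nut from the threaded stud, lift it clear and set it down flat on the black rubber bench pad; do not drop it. Leave the door open, and do not push the oil bottle or the pot of punches about.

Things in the scene. Friction and masses are not known exactly. Their poses are not given: they have to be found in the camera images.
- lap_machine: bench flat-lap grinder, grey box 250 x 250 mm, 126 mm high, fixed. Origin: on the bench under its centre, z up; the upright stud's axis passes through it. The panel with the speed knob is its -x face. Inside, an open tub 230 x 230 mm (10 mm walls up to z = 126 mm) with a round lap plate, 150 mm diameter, top face at z = 70 mm, the stud at its centre.
- lap_door (a joint): flush top door of the grinder, aluminium plate 222 x 224 x 6 mm, hinged at the machine's +y side. Rad: 0 closed and caught, negative pressed inward (stop -0.036), 1.75 open (upright, leaning out over the +y side). Pressed to -0.025 (5 mm at the push spot, 3 to 5 N) the catch lets go; when the finger leaves, the spring swings it open in about 2 s and holds it. Pulling does not open it.
- door_press (a point): the push spot: three 50 mm ribs on the door's top face, 200 mm from the hinge line, 26 mm in from the free edge and midway along it. Door closed: at (0, -87, 125) mm in lap_machine, 1 mm below the wall tops. Moves with the door; z out of its face, y towards the hinge.
- door_hinge (a point): middle of the door's hinge line, at (0, 113, 121) mm in lap_machine; the hinge line runs along the machine's x.
- clamp_nut: black knurled round nut, 60 mm diameter, 38 mm high, 30 mm through bore, 0.1 to 0.2 kg, loose. Origin: centre of underside, z up its axis. Starts down on the lap plate. Two-start thread: anticlockwise from above it climbs 24 mm a turn (3.8 mm/rad, up to 0.3 rad lost motion, 2 mm play), stays where left; the hand must rise with it. After about 3.8 rad (220 degrees) it lifts off.
- stud_top (a point): top end of the fixed 26 mm threaded stud, 42 mm above the lap plate, at (0, 0, 112) mm in lap_machine.
- bench_pad: flat black rubber pad, 180 mm (its x) x 160 mm (its y) x 6 mm thick, fixed on the bench. Origin: centre of its underside, z up; its top is at z = 6 mm.
- oil_bottle: clear closed oil bottle standing on the bench, 54 mm diameter, 135 mm high, loose. Origin: centre of its underside. To be left alone.
- punch_pot: dark steel pot, 68 mm diameter, 60 mm high, full of steel punches up to 140 mm high, loose. Origin: centre of its underside. To be left alone.

How it is judged:
By the outcome, as a careful person would: the job done as asked, in the order asked, and still so for the second after the job is handed in, with the robot touching nothing.
It also fails if it takes over 72 s, if anything falls off the work surface, if the arm or the gripper's body presses on something with over 40 N, if the wrist force passes 120 N, or if a joint passes its speed limit or range.

## Working session

There is one attempt and no reset: what is moved stays moved. The work goes in short steps, Python scripts to look and compute and a tool call to move; the robot and the scene stay as the last step left them, time stands still between calls to the robot, and variables do not carry over. Pictures are saved under pics/ and viewed, at most 10 in all, crops included, and the job is handed in when it is done.

Besides the shell and the picture viewer there is one more tool, called by a JSON object that holds its "name" and its "arguments". arm_command: Moves the arm, as the interface text tells. Its arguments: {"type":"object","properties":{"deltas":{"type":"array"},"gripper":{"type":"number"}},"required":["deltas"]}

```bash
mkdir -p pics; cat > h.py <<'E'
import numpy as np, cv2
from cell import state, read_camera, job_done
def pts(c):
    "world point per pixel from range_z"
    h,w=c["range_z"].shape
    u,v=np.meshgrid(np.arange(w),np.arange(h))
    return cast(c,u,v,c["range_z"])
def slopes(c,u,v):
    K=np.array([[c["fx"],0,c["cx"]],[0,c["fy"],c["cy"]],[0,0,1.]])
    p=np.stack([np.ravel(u),np.ravel(v)],-1).astype(float)[:,None]
    return cv2.undistortPoints(p,K,np.array([c["k1"],0,0,0.]))[:,0]
def cast(c,u,v,z):
    s=slopes(c,u,v); z=np.ravel(z)
    P=np.stack([s[:,0]*z,-s[:,1]*z,-z],-1)
    E=np.array(c["extrinsics"]); 
    return (P@E[:3,:3].T+E[:3,3]).reshape(np.shape(u)+(3,))
def plane(c,u,v,zw):
    E=np.array(c["extrinsics"]); s=slopes(c,u,v)
    d=np.stack([s[:,0],-s[:,1],-np.ones(len(s))],-1)@E[:3,:3].T
    return E[:3,3]+d*((zw-E[2,3])/d[:,2])[:,None]
def save(c,n): cv2.imwrite(f"pics/{n}.png",c["color"][:,:,::-1])
E
python3 - <<'E'
from h import *
print(state())
for n in("top","scene"):
    c=read_camera(n);save(c,n+"0");np.savez(f"{n}0.npz",**c)
    print(n,c["fx"],c["k1"],np.round(c["extrinsics"],2).tolist())
E
```

```text
{'t': 0.0, 'joints': array([ 1.02340476e+00,  4.91589330e-01,  1.55947134e+00, -3.16780182e-05,
        1.09168407e+00, -1.05580649e-01]), 'qvel': array([-3.43134699e-05, -5.09855141e-04,  1.95630115e-03,  1.33180606e-05,
        7.45969323e-04, -1.06005919e-03]), 'tau': array([-2.45457377e-03, -6.12645364e+01, -2.58175778e+01,  6.91493042e-02,
        4.84142359e-02, -1.17011668e-04]), 'eef_pos': array([267.09083655, 564.80189457, 233.03570159]), 'tcp_rot': array([-3.14044403e+00, -9.34733933e-05,  2.69979630e+00]), 'ft_force': array([ 0.01293069, -0.25128444, -0.39112665]), 'moment': array([ 0.04739495,  0.02568276, -0.03397267]), 'grip_force': 0.0, 'opening': 0.9985998662121358}
top 545.1943054260427 -0.20847745334618117 [[-0.0, 0.99, -0.15, 394.05], [-1.0, -0.0, -0.01, 6.72], [-0.01, 0.15, 0.99, 1102.54], [0.0, 0.0, 0.0, 1.0]]
scene 483.3287945653763 -0.12634085801036823 [[0.42, -0.59, 0.69, 1152.58], [0.91, 0.26, -0.33, -250.12], [0.02, 0.76, 0.65, 655.57], [0.0, 0.0, 0.0, 1.0]]
```

View pics/top0.png

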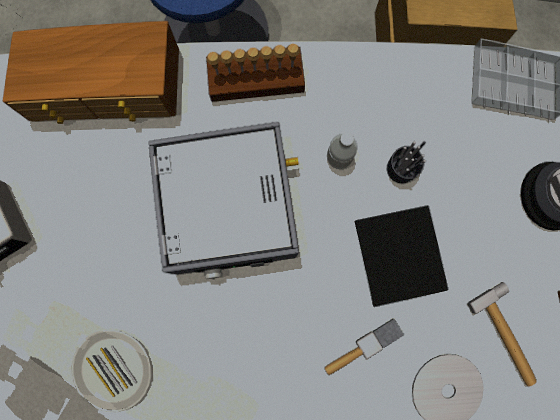

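View pics/scene0.png

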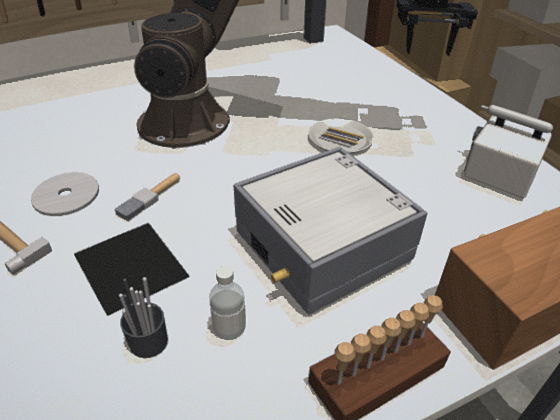

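The top picture shows the grinder with wall corners near (150,140), (278,124), (298,248) and (163,272). Its ribs are at (268,189), the pad at (401,255), the bottle at (342,150) and the pot at (405,163). The hinges are on the left (+y) and the knob faces the robot (-x).

```bash
python3 - <<'E'
from h import *
c=dict(np.load("top0.npz")); im=c["color"]; g=cv2.cvtColor(im,cv2.COLOR_RGB2GRAY); P=pts(c)
H=P[:,:,2]
# machine top: height 115-135
m=((abs(H-124)<9)&(np.indices(H.shape)[1]>130)&(np.indices(H.shape)[1]<310)&(np.indices(H.shape)[0]>110)&(np.indices(H.shape)[0]<290)).astype(np.uint8)
m=cv2.morphologyEx(m,cv2.MORPH_OPEN,np.ones((5,5)))
k=m>0; xy=P[k][:,:2].astype(np.float32)
print("machine rect",cv2.minAreaRect(xy),np.median(P[k][:,2]))
# door bright region
def rect(mask,z,name):
    n,l,s,ce=cv2.connectedComponentsWithStats(mask.astype(np.uint8))
    i=1+np.argmax(s[1:,4]); v,u=np.nonzero(l==i); q=plane(c,u,v,z)
    print(name,s[i],cv2.minAreaRect(q[:,:2].astype(np.float32)),q.mean(0), "medH",np.median(H[l==i]))
w=np.zeros_like(g,bool);w[130:272,150:300]=1
rect(w&(g>140)&(m>0),125,"door")
w[:]=0;w[195:315,345:455]=1; rect(w&(g<60),6,"pad")
w[:]=0;w[165:212,255:282]=1; r=w&(g<110); v,u=np.nonzero(r); q=plane(c,u,v,125);print("ribs",len(u),q.mean(0),cv2.minAreaRect(q[:,:2].astype(np.float32)))
for n,(a,b,cc,d) in dict(bottle=(130,175,325,362),pot=(135,190,380,430)).items():
    p=P[a:b,cc:d].reshape(-1,3); p=p[p[:,2]>30]; print(n,p.min(0),p.max(0),p.mean(0))
E
```

```text
machine rect ((579.2853393554688, 115.27979278564453), (250.76358032226562, 250.04786682128906), 8.392765998840332) 125.44048473208068
door [  157   131   134   133 13676] ((578.886474609375, 114.9532241821289), (220.02427673339844, 222.96328735351562), 8.055638313293457) [576.92935877 114.26916657 125.        ] medH 125.27300394818849
pad [ 355  206   93  101 6656] ((476.79803466796875, -238.74160766601562), (178.87603759765625, 158.7991180419922), 11.232481956481934) [ 476.13545457 -238.05074936    6.        ] medH 7.091918242701354
ribs 214 [596.42058997  26.02954914 125.        ] ((600.7341918945312, 24.73127555847168), (38.56492614746094, 69.2481918334961), 89.76261138916016)
bottle [ 394.04754571 -142.91268439   30.02411488] [ 706.62127264    6.72154397 1102.54396263] [ 671.27650649 -111.24184416  100.43867174]
pot [ 394.04754571 -280.53039894   30.48210979] [ 691.16077855    6.72154397 1102.54396263] [ 651.4601182  -239.98380574   88.82293606]
```

{"name": "arm_command", "arguments": {"deltas": [{"dx": 0.01,"dy": -0.017,"yaw": -3.5},{"dx": 0.02,"dy": -0.0335,"yaw": -3.5},{"dx": 0.02,"dy": -0.0335,"yaw": -3.5},{"dx": 0.02,"dy": -0.0335,"yaw": -3.5},{"dx": 0.02,"dy": -0.0335,"yaw": -3.5},{"dx": 0.02,"dy": -0.0335,"yaw": -3.5},{"dx": 0.02,"dy": -0.0335,"yaw": -3.5},{"dx": 0.02,"dy": -0.0335,"yaw": -3.5},{"dx": 0.02,"dy": -0.0335,"yaw": -3.5},{"dx": 0.02,"dy": -0.0335,"yaw": -3.5},{"dx": 0.02,"dy": -0.0335,"yaw": -3.5},{"dx": 0.02,"dy": -0.0335,"yaw": -3.5},{"dx": 0.02,"dy": -0.0335,"yaw": -3.5},{"dx": 0.02,"dy": -0.0335,"yaw": -3.5,"dz": -0.01},{"dx": 0.02,"dy": -0.0335,"yaw": -3.5,"dz": -0.02},{"dx": 0.024,"dy": -0.0335,"yaw": -3.5,"dz": -0.02},{"dx": 0.01,"dy": -0.017,"dz": -0.01},{},{}], "gripper": 0}}

```text
$.deltas[0]: bad value
```

{"name": "arm_command", "arguments": {"deltas": [{"dx": 0.01,"dy": -0.017,"dz": 0,"yaw": -3.5},{"dx": 0.02,"dy": -0.0335,"dz": 0,"yaw": -3.5},{"dx": 0.02,"dy": -0.0335,"dz": 0,"yaw": -3.5},{"dx": 0.02,"dy": -0.0335,"dz": 0,"yaw": -3.5},{"dx": 0.02,"dy": -0.0335,"dz": 0,"yaw": -3.5},{"dx": 0.02,"dy": -0.0335,"dz": 0,"yaw": -3.5},{"dx": 0.02,"dy": -0.0335,"dz": 0,"yaw": -3.5},{"dx": 0.02,"dy": -0.0335,"dz": 0,"yaw": -3.5},{"dx": 0.02,"dy": -0.0335,"dz": 0,"yaw": -3.5},{"dx": 0.02,"dy": -0.0335,"dz": 0,"yaw": -3.5},{"dx": 0.02,"dy": -0.0335,"dz": 0,"yaw": -3.5},{"dx": 0.02,"dy": -0.0335,"dz": 0,"yaw": -3.5},{"dx": 0.02,"dy": -0.0335,"dz": 0,"yaw": -3.5},{"dx": 0.02,"dy": -0.0335,"dz": -0.01,"yaw": -3.5},{"dx": 0.02,"dy": -0.0335,"dz": -0.02,"yaw": -3.5},{"dx": 0.024,"dy": -0.0335,"dz": -0.02,"yaw": -3.5},{"dx": 0.01,"dy": -0.017,"dz": -0.01,"yaw": 0},{"dx": 0,"dy": 0,"dz": 0,"yaw": 0},{"dx": 0,"dy": 0,"dz": 0,"yaw": 0}], "gripper": 0}}

```text
t: 2.0
eef_pos: [590.8, 29.0, 173.7]
tcp_rot: [-3.141, -0.0, 1.723]
ft_force: [0.4, -0.2, 0.1]
opening: -0.0
grip_force: 0.0
```

{"name": "arm_command", "arguments": {"deltas": [{"dx": 0,"dy": 0,"dz": -0.014,"yaw": 0},{"dx": 0,"dy": 0,"dz": -0.012,"yaw": 0},{"dx": 0,"dy": 0,"dz": -0.003,"yaw": 0},{"dx": 0,"dy": 0,"dz": -0.002,"yaw": 0},{"dx": 0,"dy": 0,"dz": -0.002,"yaw": 0},{"dx": 0,"dy": 0,"dz": -0.002,"yaw": 0},{"dx": 0,"dy": 0,"dz": 0,"yaw": 0},{"dx": 0,"dy": 0,"dz": 0,"yaw": 0}]}}

```text
t: 2.8
eef_pos: [591.4, 28.6, 138.9]
tcp_rot: [3.141, -0.0, 1.722]
ft_force: [-1.2, 3.3, 2.8]
opening: 0.003
grip_force: 1.4
```

{"name": "arm_command", "arguments": {"deltas": [{"dx": 0,"dy": 0,"dz": -0.0015,"yaw": 0},{"dx": 0,"dy": 0,"dz": 0,"yaw": 0},{"dx": 0,"dy": 0,"dz": 0.012,"yaw": 0},{"dx": 0,"dy": -0.01,"dz": 0.035,"yaw": 0},{"dx": 0,"dy": -0.03,"dz": 0.035,"yaw": -4},{"dx": 0,"dy": -0.04,"dz": 0.02,"yaw": -8},{"dx": 0,"dy": -0.04,"dz": 0.01,"yaw": -8},{"dx": 0,"dy": -0.02,"dz": 0,"yaw": -8},{"dx": 0,"dy": 0,"dz": 0,"yaw": -8},{"dx": 0,"dy": 0,"dz": 0,"yaw": -8},{"dx": 0,"dy": 0,"dz": 0,"yaw": -8},{"dx": 0,"dy": 0,"dz": 0,"yaw": -8},{"dx": 0,"dy": 0,"dz": 0,"yaw": -8},{"dx": 0,"dy": 0,"dz": 0,"yaw": -8},{"dx": 0,"dy": 0,"dz": 0,"yaw": -8},{"dx": 0,"dy": 0,"dz": 0,"yaw": -8},{"dx": 0,"dy": 0,"dz": 0,"yaw": -8},{"dx": 0,"dy": 0,"dz": 0,"yaw": -8},{"dx": 0,"dy": 0,"dz": 0,"yaw": -8},{"dx": 0,"dy": 0,"dz": 0,"yaw": -8}]}}

```text
t: 4.8
eef_pos: [591.1, -111.7, 249.9]
tcp_rot: [3.141, -0.0, -0.448]
ft_force: [-0.3, -0.5, -0.0]
opening: 0.001
grip_force: 0.0
```

```bash
python3 - <<'E'
from h import *
c=read_camera("top");save(c,"top1");np.savez("top1.npz",**c)
E
```

```text
(no output)
```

View pics/top1.png

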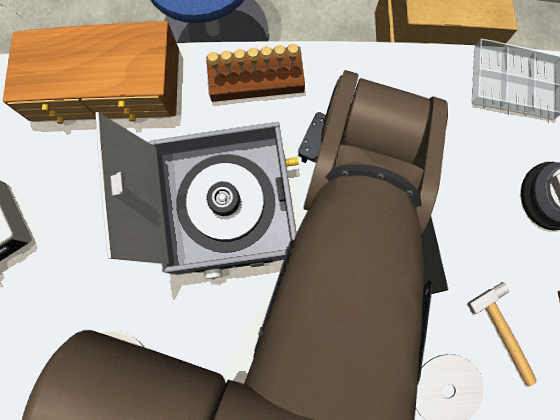

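The door stands open, leaning left. The nut is at about (223,198) on the bare lap plate.

```bash
python3 - <<'E'
from h import *
c=dict(np.load("top1.npz")); P=pts(c); H=P[:,:,2]; g=cv2.cvtColor(c["color"],cv2.COLOR_RGB2GRAY)
w=np.zeros_like(g,bool); w[175:220,200:246]=1
m=(w&(abs(H-108)<6)); print("nut top",m.sum(),P[m].mean(0),cv2.minEnclosingCircle(P[m][:,:2].astype(np.float32)),np.median(H[m]))
m=w&(g<75); v,u=np.nonzero(m); q=plane(c,u,v,108)
print("dark",cv2.minEnclosingCircle(q[:,:2].astype(np.float32)),q.mean(0))
for n,(a,b,cc,d) in {"lap":(160,240,185,262)}.items():
    k=np.zeros_like(g,bool);k[a:b,cc:d]=1;k&=(abs(H-70)<3)&(g>170);print(n,cv2.minEnclosingCircle(P[k][:,:2].astype(np.float32)),np.median(H[k]))
E
```

```text
nut top 719 [578.65294325 114.84518597 108.68171587] ((579.5117797851562, 115.40980529785156), 31.00598907470703) 108.94887726747231
dark ((575.5592041015625, 113.41719818115234), 32.50227737426758) [574.06903199 112.15821396 108.        ]
lap ((579.3757934570312, 115.55933380126953), 74.7605209350586) 70.778575825811
```

{"name": "arm_command", "arguments": {"deltas": [{"dx": -0.002,"dy": 0.02,"dz": 0,"yaw": 0},{"dx": -0.002,"dy": 0.04,"dz": 0,"yaw": 0},{"dx": -0.002,"dy": 0.04,"dz": 0,"yaw": 0},{"dx": -0.002,"dy": 0.04,"dz": 0,"yaw": 0},{"dx": -0.002,"dy": 0.04,"dz": 0,"yaw": 0},{"dx": -0.002,"dy": 0.03,"dz": 0,"yaw": 0},{"dx": 0,"dy": 0.017,"dz": -0.01,"yaw": 0},{"dx": 0,"dy": 0,"dz": -0.03,"yaw": 0},{"dx": 0,"dy": 0,"dz": -0.03,"yaw": 0},{"dx": 0,"dy": 0,"dz": -0.03,"yaw": 0},{"dx": 0,"dy": 0,"dz": -0.02,"yaw": 0},{"dx": 0,"dy": 0,"dz": -0.01,"yaw": 0},{"dx": 0,"dy": 0,"dz": 0,"yaw": 0},{"dx": 0,"dy": 0,"dz": 0,"yaw": 0}], "gripper": 0.095}}

```text
t: 6.25
eef_pos: [579.7, 115.2, 119.8]
tcp_rot: [-3.141, -0.001, -0.442]
ft_force: [0.5, -0.7, -0.1]
opening: 0.991
grip_force: 0.0
```

{"name": "arm_command", "arguments": {"deltas": [{"dx": 0,"dy": 0,"dz": -0.01,"yaw": 0},{"dx": 0,"dy": 0,"dz": -0.009,"yaw": 0},{"dx": 0,"dy": 0,"dz": -0.004,"yaw": 0},{"dx": 0,"dy": 0,"dz": 0,"yaw": 0}]}}

```text
t: 6.65
eef_pos: [578.9, 115.5, 95.5]
tcp_rot: [3.141, 0.001, -0.442]
ft_force: [-0.1, 0.0, -0.1]
opening: 0.997
grip_force: 0.0
```

{"name": "arm_command", "arguments": {"deltas": [{"dx": 0,"dy": 0,"dz": 0,"yaw": 0},{"dx": 0,"dy": 0,"dz": 0,"yaw": 0},{"dx": 0,"dy": 0,"dz": 0,"yaw": 0},{"dx": 0,"dy": 0,"dz": 0,"yaw": 0},{"dx": 0,"dy": 0,"dz": 0,"yaw": 0},{"dx": 0,"dy": 0,"dz": 0,"yaw": 0}], "gripper": 0.04}}

```text
t: 7.25
eef_pos: [579.3, 115.5, 96.3]
tcp_rot: [3.142, -0.0, -0.442]
ft_force: [0.3, 0.5, 1.7]
opening: 0.631
grip_force: 30.0
```

{"name": "arm_command", "arguments": {"deltas": [{"dx": 0,"dy": 0,"dz": 0,"yaw": 6},{"dx": 0,"dy": 0,"dz": 0.0002,"yaw": 6},{"dx": 0,"dy": 0,"dz": 0.0004,"yaw": 6},{"dx": 0,"dy": 0,"dz": 0.0004,"yaw": 6},{"dx": 0,"dy": 0,"dz": 0.0004,"yaw": 6},{"dx": 0,"dy": 0,"dz": 0.0004,"yaw": 6},{"dx": 0,"dy": 0,"dz": 0.0004,"yaw": 6},{"dx": 0,"dy": 0,"dz": 0.0004,"yaw": 6},{"dx": 0,"dy": 0,"dz": 0.0004,"yaw": 6},{"dx": 0,"dy": 0,"dz": 0.0004,"yaw": 6}]}}

```text
t: 8.25
eef_pos: [579.1, 115.5, 99.4]
tcp_rot: [-3.142, 0.0, 0.61]
ft_force: [0.1, 0.5, -0.8]
opening: 0.632
grip_force: 30.0
```

Forces are low and the nut is following the hand, so I keep turning.

{"name": "arm_command", "arguments": {"deltas": [{"dx": 0,"dy": 0,"dz": 0.0004,"yaw": 6},{"dx": 0,"dy": 0,"dz": 0.0004,"yaw": 6},{"dx": 0,"dy": 0,"dz": 0.0004,"yaw": 6},{"dx": 0,"dy": 0,"dz": 0.0004,"yaw": 6},{"dx": 0,"dy": 0,"dz": 0.0004,"yaw": 6},{"dx": 0,"dy": 0,"dz": 0.0004,"yaw": 6},{"dx": 0,"dy": 0,"dz": 0.0004,"yaw": 6},{"dx": 0,"dy": 0,"dz": 0.0004,"yaw": 6},{"dx": 0,"dy": 0,"dz": 0.0004,"yaw": 6},{"dx": 0,"dy": 0,"dz": 0.0004,"yaw": 6},{"dx": 0,"dy": 0,"dz": 0.0004,"yaw": 6},{"dx": 0,"dy": 0,"dz": 0.0004,"yaw": 6},{"dx": 0,"dy": 0,"dz": 0.0004,"yaw": 6},{"dx": 0,"dy": 0,"dz": 0.0004,"yaw": 6}]}}

```text
t: 9.65
eef_pos: [579.1, 115.5, 105.0]
tcp_rot: [-3.141, -0.0, 2.076]
ft_force: [-0.8, -0.9, -1.5]
opening: 0.633
grip_force: 30.0
```

{"name": "arm_command", "arguments": {"deltas": [{"dx": 0,"dy": 0,"dz": 0.0004,"yaw": 6},{"dx": 0,"dy": 0,"dz": 0.0004,"yaw": 6},{"dx": 0,"dy": 0,"dz": 0.0004,"yaw": 6},{"dx": 0,"dy": 0,"dz": 0.0004,"yaw": 6},{"dx": 0,"dy": 0,"dz": 0.0004,"yaw": 6},{"dx": 0,"dy": 0,"dz": 0.0004,"yaw": 6},{"dx": 0,"dy": 0,"dz": 0.0004,"yaw": 6},{"dx": 0,"dy": 0,"dz": 0.0004,"yaw": 6},{"dx": 0,"dy": 0,"dz": 0.0004,"yaw": 6},{"dx": 0,"dy": 0,"dz": 0.0004,"yaw": 6},{"dx": 0,"dy": 0,"dz": 0.0004,"yaw": 6},{"dx": 0,"dy": 0,"dz": 0.0004,"yaw": 6},{"dx": 0,"dy": 0,"dz": 0.0004,"yaw": 6},{"dx": 0,"dy": 0,"dz": 0.0004,"yaw": 6},{"dx": 0,"dy": 0,"dz": 0.0004,"yaw": 6},{"dx": 0,"dy": 0,"dz": 0.0004,"yaw": 6},{"dx": 0,"dy": 0,"dz": 0.0004,"yaw": 6},{"dx": 0,"dy": 0,"dz": 0,"yaw": 0}]}}

```text
t: 11.45
eef_pos: [579.1, 115.5, 111.8]
tcp_rot: [3.141, -0.0, -2.43]
ft_force: [-0.6, 0.2, -2.1]
opening: 0.634
grip_force: 30.0
```

{"name": "arm_command", "arguments": {"deltas": [{"dx": 0,"dy": 0,"dz": 0.001,"yaw": 0},{"dx": 0,"dy": 0,"dz": 0.002,"yaw": 0},{"dx": 0,"dy": 0,"dz": 0,"yaw": 0}]}}

```text
t: 11.75
eef_pos: [579.3, 115.5, 115.2]
tcp_rot: [-3.141, 0.0, -2.433]
ft_force: [0.1, 0.3, -0.5]
opening: 0.634
grip_force: 30.0
```

Force is near zero after the extra 3 mm, so the nut is free. Next I lift it.

{"name": "arm_command", "arguments": {"deltas": [{"dx": 0,"dy": 0,"dz": 0.005,"yaw": 0},{"dx": 0,"dy": 0,"dz": 0.01,"yaw": 0},{"dx": 0,"dy": 0,"dz": 0.02,"yaw": 0},{"dx": 0,"dy": 0,"dz": 0.025,"yaw": 0},{"dx": 0,"dy": 0,"dz": 0.025,"yaw": 0},{"dx": 0,"dy": 0,"dz": 0.01,"yaw": 0},{"dx": 0,"dy": 0,"dz": 0,"yaw": 0}]}}

```text
t: 12.45
eef_pos: [579.6, 115.6, 211.5]
tcp_rot: [-3.14, 0.002, -2.432]
ft_force: [0.2, -0.5, -1.7]
opening: 0.634
grip_force: 30.0
```

```bash
python3 - <<'E'
from h import *
c=read_camera("wrist");s=read_camera("scene")
cv2.imwrite("pics/lift.png",cv2.resize(np.hstack([c["color"],s["color"]])[:,:,::-1],(800,300)))
np.savez("lift.npz",**s)
E
```

```text
(no output)
```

View pics/lift.png

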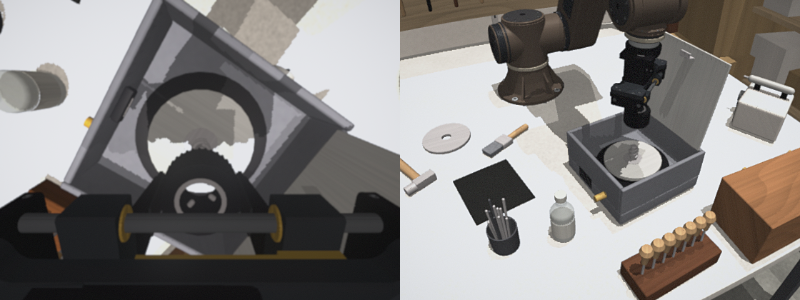

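The wrist view shows the nut level between the jaws, and the scene view shows it clear of the stud with the door still open. Next is the carry to the pad.

{"name": "arm_command", "arguments": {"deltas": [{"dx": -0.005,"dy": -0.02,"dz": 0,"yaw": -4},{"dx": -0.01,"dy": -0.035,"dz": 0,"yaw": -8},{"dx": -0.01,"dy": -0.035,"dz": 0,"yaw": -8},{"dx": -0.01,"dy": -0.035,"dz": 0,"yaw": -8},{"dx": -0.01,"dy": -0.035,"dz": 0,"yaw": -8},{"dx": -0.01,"dy": -0.035,"dz": 0,"yaw": -8},{"dx": -0.01,"dy": -0.035,"dz": 0,"yaw": -8},{"dx": -0.01,"dy": -0.035,"dz": 0,"yaw": -8},{"dx": -0.01,"dy": -0.035,"dz": 0,"yaw": -8},{"dx": -0.013,"dy": -0.035,"dz": 0,"yaw": -8},{"dx": -0.005,"dy": -0.02,"dz": -0.01,"yaw": -4},{"dx": 0,"dy": 0,"dz": -0.03,"yaw": 0},{"dx": 0,"dy": 0,"dz": -0.03,"yaw": 0},{"dx": 0,"dy": 0,"dz": -0.03,"yaw": 0},{"dx": 0,"dy": 0,"dz": -0.03,"yaw": 0},{"dx": 0,"dy": 0,"dz": -0.02,"yaw": 0},{"dx": 0,"dy": 0,"dz": -0.01,"yaw": 0},{"dx": 0,"dy": 0,"dz": 0,"yaw": 0},{"dx": 0,"dy": 0,"dz": 0,"yaw": 0}]}}

```text
t: 14.45
eef_pos: [476.3, -239.5, 50.2]
tcp_rot: [3.142, -0.0, 2.455]
ft_force: [-0.3, 0.3, -1.1]
opening: 0.634
grip_force: 30.0
```

```bash
python3 - <<'E'
from h import *
s=read_camera("scene");cv2.imwrite("pics/place.png",cv2.resize(s["color"][150:350,30:230,::-1],(600,600)))
E
```

```text
(no output)
```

View pics/place.png

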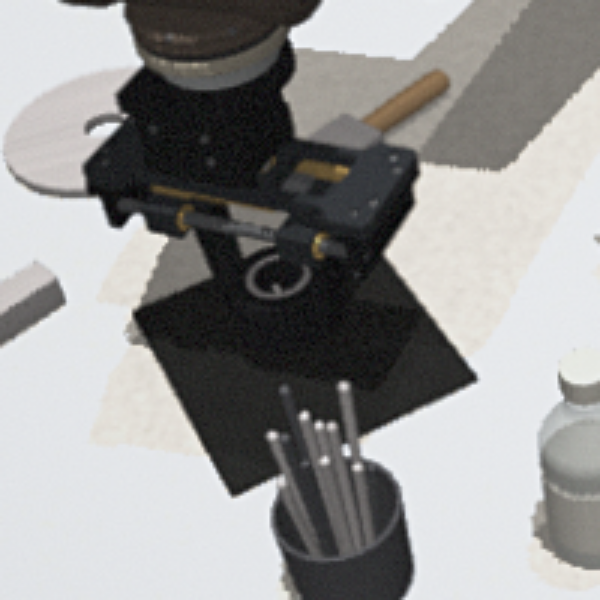

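The nut hangs upright over the pad's middle, well clear of the pot. I lower it gently and watch the force.

{"name": "arm_command", "arguments": {"deltas": [{"dx": 0,"dy": 0,"dz": -0.007,"yaw": 0},{"dx": 0,"dy": 0,"dz": -0.005,"yaw": 0},{"dx": 0,"dy": 0,"dz": -0.002,"yaw": 0},{"dx": 0,"dy": 0,"dz": -0.001,"yaw": 0},{"dx": 0,"dy": 0,"dz": -0.001,"yaw": 0},{"dx": 0,"dy": 0,"dz": 0,"yaw": 0},{"dx": 0,"dy": 0,"dz": 0,"yaw": 0}]}}

```text
t: 15.2
eef_pos: [476.3, -239.5, 34.0]
tcp_rot: [3.142, 0.0, 2.455]
ft_force: [1.2, -0.2, -1.7]
opening: 0.635
grip_force: 30.0
```

{"name": "arm_command", "arguments": {"deltas": [{"dx": 0,"dy": 0,"dz": -0.001,"yaw": 0},{"dx": 0,"dy": 0,"dz": 0,"yaw": 0},{"dx": 0,"dy": 0,"dz": 0,"yaw": 0}]}}

```text
t: 15.5
eef_pos: [476.2, -239.5, 33.0]
tcp_rot: [3.142, -0.0, 2.455]
ft_force: [0.3, -0.4, -0.9]
opening: 0.633
grip_force: 30.0
```

{"name": "arm_command", "arguments": {"deltas": [{"dx": 0,"dy": 0,"dz": -0.001,"yaw": 0},{"dx": 0,"dy": 0,"dz": 0,"yaw": 0},{"dx": 0,"dy": 0,"dz": 0,"yaw": 0}]}}

```text
t: 15.8
eef_pos: [476.3, -239.5, 32.3]
tcp_rot: [3.141, 0.0, 2.455]
ft_force: [-0.8, 1.0, 5.8]
opening: 0.633
grip_force: 30.0
```

Contact at 5.8 N, so I release slowly and retreat.

{"name": "arm_command", "arguments": {"deltas": [{"dx": 0,"dy": 0,"dz": 0,"yaw": 0},{"dx": 0,"dy": 0,"dz": 0,"yaw": 0},{"dx": 0,"dy": 0,"dz": 0,"yaw": 0}], "gripper": 0.066}}

```text
t: 16.1
eef_pos: [476.2, -239.5, 31.8]
tcp_rot: [3.142, -0.0, 2.455]
ft_force: [0.3, 0.3, 0.3]
opening: 0.696
grip_force: 0.0
```

{"name": "arm_command", "arguments": {"deltas": [{"dx": 0,"dy": 0,"dz": 0,"yaw": 0},{"dx": 0,"dy": 0,"dz": 0,"yaw": 0},{"dx": 0,"dy": 0,"dz": 0,"yaw": 0},{"dx": 0,"dy": 0,"dz": 0,"yaw": 0},{"dx": 0,"dy": 0,"dz": 0.01,"yaw": 0},{"dx": 0,"dy": 0,"dz": 0.03,"yaw": 0},{"dx": 0,"dy": 0,"dz": 0.04,"yaw": 0},{"dx": 0,"dy": 0,"dz": 0.04,"yaw": 0},{"dx": 0,"dy": 0,"dz": 0.04,"yaw": 0},{"dx": 0,"dy": -0.02,"dz": 0.03,"yaw": 0},{"dx": 0,"dy": -0.04,"dz": 0,"yaw": 0},{"dx": 0,"dy": -0.04,"dz": 0,"yaw": 0},{"dx": 0,"dy": -0.04,"dz": 0,"yaw": 0},{"dx": 0,"dy": -0.04,"dz": 0,"yaw": 0},{"dx": 0,"dy": -0.02,"dz": 0,"yaw": 0},{"dx": 0,"dy": 0,"dz": 0,"yaw": 0},{"dx": 0,"dy": 0,"dz": 0,"yaw": 0}], "gripper": 0.095}}

```text
t: 17.8
eef_pos: [475.9, -439.1, 222.2]
tcp_rot: [3.141, -0.0, 2.455]
ft_force: [-0.6, 0.4, -0.9]
opening: 0.998
grip_force: 0.0
```

```bash
python3 - <<'E'
from h import *
s=read_camera("top");save(s,"end");P=pts(s);q=P[180:330,340:470].reshape(-1,3)
k=(q[:,2]>38)&(q[:,2]<60)&(abs(q[:,0]-476)<60)&(abs(q[:,1]+239)<60);print(k.sum(),q[k].mean(0),np.percentile(q[k][:,2],[5,95]),cv2.minEnclosingCircle(q[k][:,:2].astype(np.float32)))
print(state()["ft_force"])
E
```

```text
484 [ 480.16715998 -236.96287529   44.72124077] [40.81123329 48.18203584] ((476.1213684082031, -239.92352294921875), 31.393844604492188)
[ 0.32690367  0.09752786 -0.41020578]
```

View pics/end.png

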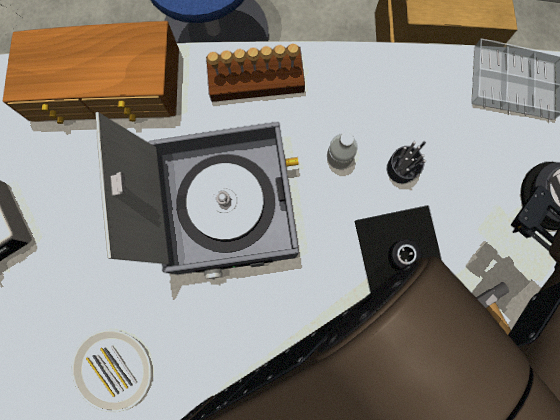

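The door is open, the stud at (223,200) is bare, and the nut sits flat on the pad at (405,254). The bottle and pot haven't moved.

```bash
python3 -c "from cell import job_done; print(job_done())"
```

```text
the job is handed in; nothing more can be done
None
```

The job is handed in: the door is open, the clamp nut is off the stud and lying flat on the rubber pad, and the oil bottle and punch pot are where they were, after about 18 s on the robot's clock.

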